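Turn the two-hole plate over to show its weld

ROBOT

A 6-joint arm with a two-finger parallel gripper is mounted at the origin on a cart in front of the work surface, level with it; the furniture and walls round the work are solid. World frame = base frame: x ahead of the robot, y to its left, z up, the work surface at z = 0. Lengths are in m, angles in rad, forces in N, time in s.
With the tool pointing down it reaches from about 0.3 to 0.775 m from the base axis. Payload 14.6 kg.
Tool frame: the origin (TCP) lies at the very end of the fingers, on their centre line; the grasp point (between the pads) lies 19 mm behind it; z points along the fingers, y is the line along which they close (so a half turn about z gives the same grasp; the last joint's range is limited). The gripper opens to 94 mm and grips with 3 to 60 N. Pads are 16 mm wide; open, the fingers measure 119 mm over their backs; the gripper's body (75 mm by 177 mm) begins 78 mm behind the grasp point.
Start: joints at [1.13, 0.3, 1.521, -0, 1.321, -0.067], TCP at [0.201, 0.512, 0.205] pointing down, gripper open.
Joint ranges: [-3.03, 3.03], [-0.79, 2.21], [0.23, 2.52], [-1.04, 4.18], [0, 3.07], [-2.55, 2.55]. Speed limits (rad/s): [2.22, 2.22, 2.57, 3.14, 3.14, 3.14].

INTERFACE

Orientations are given as [roll, pitch, yaw] about the fixed x, y, z axes, in that order (R = Rz(yaw) Ry(pitch) Rx(roll)).
In Python, from station import ctrl gives the robot as it stands. The module is installed in compiled form; this text tells all that it offers.
- The arm moves only by the tool play_rows, never from a script. Its argument "commands" is a list of rows, each a list of 7 numbers: the shift along the tool's x, y, z in m, then the turn, a rotation vector about the tool's x, y, z in degrees, then the closure, from -1 (fully open) to 1 (shut). A call has 1 to 20 rows; each row shifts and turns the commanded pose from where the row before left it, along the tool's axes as they then stand; what a row does not reach is not made up. A row lasts 1/12 s, in which the tool goes at most 41.7 mm and 7.16 degrees, less where a joint would pass 70% of its speed; a pose out of reach is approached as far as the arm can. A call is refused whole if a number of a shift passes 0.0417 or a number of a turn 7.16, either way. A call with a gripper value outside its range is refused whole. The fingers move at their own pace and stop on an object; "force" is the grip in N (left out, the last holds). Time passes only in rows, so rows that do not move let the fingers close. It gives the time, the measured TCP pose, the force, the opening and the grip force at its end, in the units of the state.
- ctrl.get_obs(): the state, without advancing time (a new reading comes with each control period).
- ctrl.camera(name): name is "scene" or "top"; returns the picture (384x512x3 uint8, blue, green, red); there is no depth.
- ctrl.camera_model(name): a dict with "fx", "fy", "cx", "cy" (pixels), "distortion" ([k1, k2, p1, p2, k3] as OpenCV has them; the pictures are not rectified), "rvec" (rotation vector, rad) and "tvec" (3), from world to camera coordinates, as OpenCV has them. Camera axes: x right, y down, z forward; pixel columns grow to the right and rows downward; lengths in m; the calibration is good to about 2 mm. A picture is of the moment at which its call begins. camera_model takes no time and is no camera call.
- ctrl.hand_in(): hands the job in; it is judged then, once.
The state is a dict: "time_s": time; "qpos": joint angles; "joint_vel": joint speeds; "tau": joint torques, N m; "ee_pos": TCP position; "eef_rot": TCP orientation; "force": force on the tool from outside, world axes, zero at the start; "moment": the same for the moment, N m; "grip_width": finger opening in m; "grip_force": force on a finger pad.
Only numpy, scipy, OpenCV 4.12 (cv2) and the standard library are available. Lean on these libraries where they do the work, as an engineer would, in place of code of your own. Each camera call takes 0.05 s, during which the arm holds its last target. There are 200 camera calls.

TASK

Two steel plates lean on wooden blocks with their welded backs hidden. Turn over the plate with the two small holes: tip it away from its block so that it ends lying flat on the bench squarely in front of that block, in line with it, back face with the weld run up, ready for cleaning. Leave the plate with the one big hole leaning as it is.

Things in the scene. Friction and masses are not known exactly. Their poses are not given: they have to be found in the camera images.
- two_hole_plate: loose steel plate 120x90x10 mm, 0.4-0.8 kg, two 18 mm holes near its top edge; leans back 25 deg on its block, foot on the bench, top edge 109 mm up. Origin: centre of front face (seen from robot). x: along the 120 mm, top edge at -60 mm, foot at +60; z: to the back face (z = +10 mm, run of weld 2 mm proud): at the start away from the robot and 25 deg down, turned over straight up
- two_hole_block: wooden block behind the two-hole plate, fixed to the bench, 36x100x58 mm (x,y,z). Origin: centre of its underside, on the bench. Its x axis is level, pointing from plate to block, away from the robot; the plate leans on the edge of its -x side, with its foot at about x = -45 mm
- one_hole_plate: the other plate, to be left alone: same steel, size, weld, axes and lean, but one 40 mm hole; leans loose on a like block of its own, about 0.2 m to the left or right of the first
Mind the look-alikes: they are no part of the job. What is shaped like the two_hole_block but yellow is not meant.

How it is judged:
At the end, for the whole second after the job is handed in: The two-hole plate rests flat on the bench (within 10 degrees and 15 mm), weld face up, in front of its block: its centre within 20 mm of the block's centre line and 180 mm of its centre, edges within 10 degrees of parallel to it. The one-hole plate has moved less than 20 mm (angle between two_hole_plate's own z axis and vertical below 0.17 rad and height (world z) of two_hole_plate below 0.015 m and x of two_hole_plate in the frame of two_hole_block below -0.04 m and y of two_hole_plate in the frame of two_hole_block between -0.02 and 0.02 m and angle between the y axis of two_hole_plate and the y axis of two_hole_block, either way round below 0.175 rad and horizontal distance between two_hole_plate and two_hole_block below 0.18 m and linear speed of two_hole_plate below 0.02 m/s and distance of one_hole_plate from where it was at the start of the episode below 0.02 m); the robot touches nothing.
It fails at once if the one-hole plate is shifted or knocked over (distance of one_hole_plate from where it was at the start of the episode above 0.02 m).
It also fails if it takes over 29 s, if anything falls off the work surface, if the arm or the gripper's body presses on something with over 40 N, if the wrist force passes 120 N, or if a joint passes its speed limit or range.

## Working session

There is one attempt and no reset: what is moved stays moved. The work goes in short steps, Python scripts to look and compute and a tool call to move; the robot and the scene stay as the last step left them, time stands still between calls to the robot, and variables do not carry over. Pictures are saved under pics/ and viewed, at most 10 in all, crops included, and the job is handed in when it is done.

Besides the shell and the picture viewer there is one more tool, called after "Call:" in YAML: its name, and indented under it one key for each argument. play_rows: Moves the arm, as the interface text tells. Its arguments: {"type":"object","properties":{"commands":{"type":"array","items":{"type":"array","items":{"type":"number"}}},"force":{"type":"number"}},"required":["commands"]}

```bash
mkdir -p pics
python3 - <<'E'
from station import ctrl
import cv2
for n in("scene","top"):
    cv2.imwrite(f"pics/{n}0.png",ctrl.camera(n)); print(n,ctrl.camera_model(n))
print(ctrl.get_obs())
E
```

```text
scene {'fx': 395.9872037710095, 'fy': 395.9872037710095, 'cx': 252.82173069045083, 'cy': 195.20282518885898, 'distortion': array([-0.13042278,  0.        ,  0.        ,  0.        ,  0.        ]), 'rvec': array([ 2.1872666 , -0.93430792,  0.39577096]), 'tvec': array([-0.43287703,  0.25461169,  0.71608078])}
top {'fx': 352.02544672593876, 'fy': 352.02544672593876, 'cx': 259.5287615440647, 'cy': 187.81480873005563, 'distortion': array([-0.10435351,  0.        ,  0.        ,  0.        ,  0.        ]), 'rvec': array([ 2.20710071, -2.14790752,  0.14220978]), 'tvec': array([-0.12132287,  0.50094362,  0.87865829])}
{'time_s': 0.1, 'qpos': array([ 1.13040512e+00,  3.00388577e-01,  1.52152735e+00, -4.93292089e-06,
        1.32067844e+00, -6.65859840e-02]), 'joint_vel': array([ 0.00064951, -0.00303202, -0.00240698,  0.00048596, -0.0006772 ,
        0.00116012]), 'tau': array([ 1.21415537e-04, -5.32639289e+01, -3.53286374e+01,  7.09256739e-02,
        2.34449934e-02, -3.78789139e-05]), 'ee_pos': array([0.20073529, 0.5118091 , 0.20495432]), 'eef_rot': array([-3.14059284e+00, -6.18831939e-05,  2.76778862e+00]), 'force': array([ 0.40420056,  0.53459258, -0.19054432]), 'moment': array([-0.01163152, -0.01504704,  0.02663427]), 'grip_force': 0.0, 'grip_width': 0.0936776453160094}
```

View pics/scene0.png

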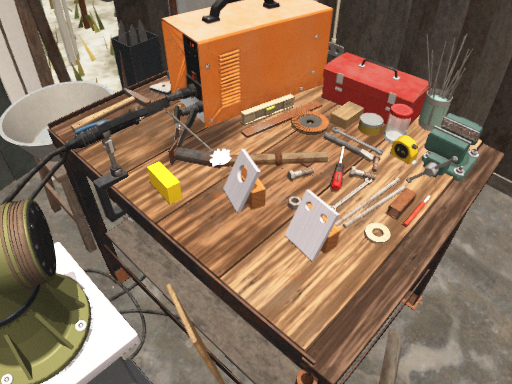

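View pics/top0.png

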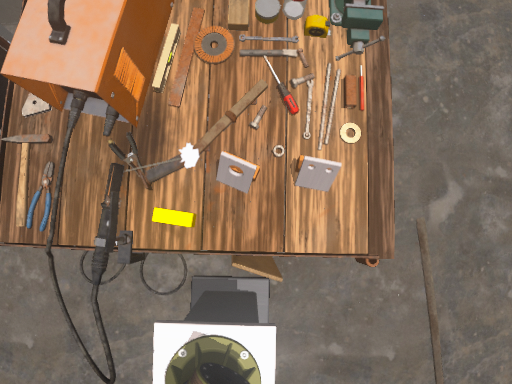

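The scene image shows the two-hole plate on the right at about (313,223), with its block at (332,240). The one-hole plate is on the left at about (242,180). In the top image the two-hole plate is at about (318,172) and the one-hole plate at (237,172).

Look-alikes: one-hole plate at scene (242,180), yellow block at (164,182), brown brick at (401,205) and tan block at (347,113). I choose the plate at (313,223) and will check it in a crop.

Run:
```python
import cv2,numpy as np
a=cv2.imread("pics/scene0.png")[180:270,275:350]; b=cv2.imread("pics/top0.png")[140:205,285:355]
a=cv2.resize(a,None,fx=5,fy=5,interpolation=cv2.INTER_CUBIC);b=cv2.resize(b,None,fx=5,fy=5,interpolation=cv2.INTER_CUBIC)
c=np.zeros((450,725,3),np.uint8);c[:450,:375]=a;c[:325,375:725]=b
cv2.imwrite("pics/crop.png",c)
```

```text
(no output)
```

View pics/crop.png

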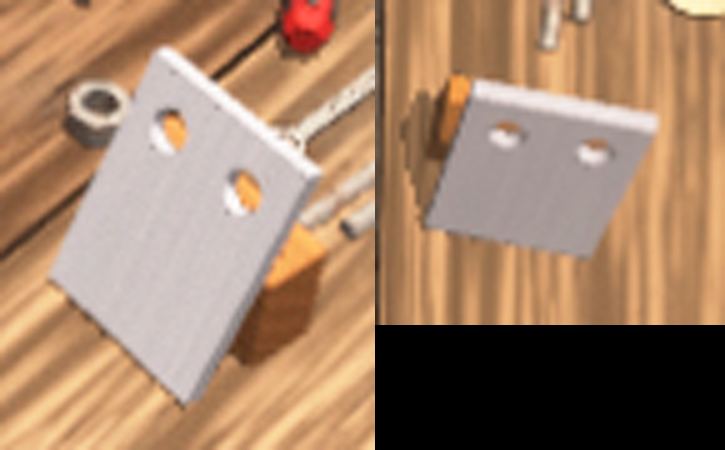

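Confirmed: it has two holes and an orange-wood block behind. Now I fit the pose.

```bash
cat > h.py <<'E'
from station import ctrl
import cv2,numpy as np
from scipy.optimize import least_squares
from scipy.spatial.transform import Rotation as Ro
M={n:ctrl.camera_model(n) for n in("scene","top")}
def proj(n,P):
    m=M[n];K=np.array([[m['fx'],0,m['cx']],[0,m['fy'],m['cy']],[0,0,1.]])
    return cv2.projectPoints(np.asarray(P,float).reshape(-1,3),m['rvec'],m['tvec'],K,m['distortion'])[0][:,0]
def frame(x,y,yaw,t=25):
    # foot centre of front face at (x,y), block +x dir at yaw; returns plate R,p
    h=np.array([np.cos(yaw),np.sin(yaw),0]);z=np.array([0,0,1.]);t=np.radians(t)
    X=-(np.sin(t)*h+np.cos(t)*z);Z=np.cos(t)*h-np.sin(t)*z;Y=np.cross(Z,X)
    return np.c_[X,Y,Z],np.array([x,y,.0])-.06*X
def corners(R,p):
    return p+np.array([[-.06,s,0] for s in(.045,-.045)]+[[.06,s,0] for s in(-.045,.045)])@R.T
E
cat > f.py <<'E'
from h import *
S=np.array([[157,52],[312,180],[187,403],[50,280]])/5+[275,180]-.4
T=(np.array([[473,97],[652,132],[588,257],[426,226]])-[375,0])/5+[285,140]-.4
def res(v,full=False):
    R,p=frame(*v); C=corners(R,p)
    # order: find left (greater world y) first
    if C[0,1]<C[1,1]: C=C[[1,0,3,2]]
    return np.r_[(proj('scene',C)-S).ravel(),(proj('top',C)-T).ravel()]
r=least_squares(res,[.45,-.2,0.]); print(r.x,np.degrees(r.x[2]));print(r.fun.reshape(-1,2).round(1))
R,p=frame(*r.x);print(p,R); print(corners(R,p).round(3))
yaw=r.x[2];h=np.array([np.cos(yaw),np.sin(yaw),0]);l=np.array([-np.sin(yaw),np.cos(yaw),0])
b=np.array([r.x[0],r.x[1],0])+.045*h; print('block',b)
c=cv2.imread("pics/crop.png")
for n,o,q in(("scene",np.array([275,180]),0),("top",np.array([285,140]),375)):
    B=np.array([b+sx*.018*h+sy*.05*l+[0,0,z] for z in(0,.058) for sx,sy in((-1,-1),(1,-1),(1,1),(-1,1))])
    def px(P): return ((proj(n,P)-o+.4)*5+[q,0]).round().astype(int)
    U=px(B)
    for i in range(4):
        for a,d in((i,(i+1)%4),(i+4,(i+1)%4+4),(i,i+4)): cv2.line(c,tuple(map(int,U[a])),tuple(map(int,U[d])),(255,0,0),1)
    cv2.polylines(c,[px(corners(R,p)).reshape(-1,1,2)],True,(0,255,0),1)
cv2.imwrite("pics/ov.png",c)
E
python3 f.py
```

```text
[ 0.5118195  -0.24550001 -0.15676256] -8.981832855348141
[[-0.2  0.9]
 [-0.5  0.3]
 [-0.   1.1]
 [-0.1 -0.1]
 [-0.6 -0.7]
 [ 0.4 -0.6]
 [ 0.1 -0.4]
 [-0.4 -0.4]]
[ 0.53686567 -0.24945879  0.05437847] [[-0.41743607  0.15612128  0.89519454]
 [ 0.06597971  0.98773789 -0.14149394]
 [-0.90630779  0.         -0.42261826]]
[[ 0.569 -0.209  0.109]
 [ 0.555 -0.298  0.109]
 [ 0.505 -0.29   0.   ]
 [ 0.519 -0.201  0.   ]]
block [ 0.55626771 -0.25252547  0.        ]
```

View pics/ov.png

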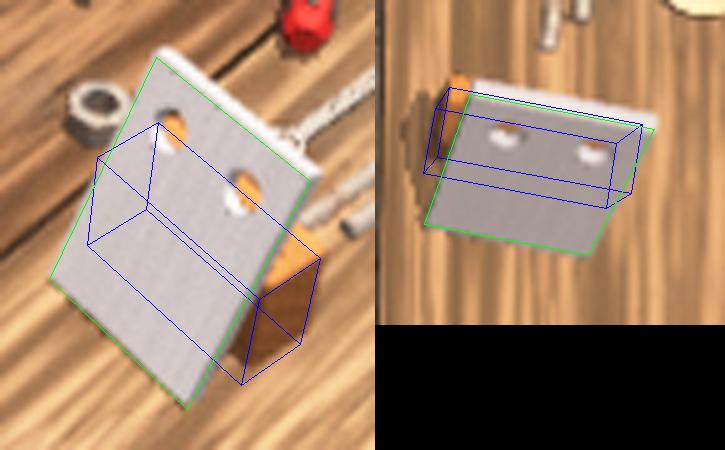

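The plate's lowest edge is the back foot edge, so the front foot sits 4.2 mm up and 54 mm ahead of the block centre. I'll correct that and re-check.

```bash
sed -i 's/np.array(\[x,y,.0\])-.06\*X/np.array([x,y,.01*np.sin(t)])-.06*X/' h.py; sed -i 's/+.045\*h/+.0541*h/' f.py; python3 f.py
```

```text
[ 0.51011595 -0.24602611 -0.157594  ] -9.029470934405705
[[-0.3 -0. ]
 [-0.4 -0.6]
 [-0.1  0.6]
 [-0.3 -0.8]
 [-0.1 -0.3]
 [ 1.1 -0.2]
 [ 0.6  0.1]
 [-0.   0.1]]
[ 0.53515881 -0.25000571  0.05860465] [[-4.17381069e-01  1.56942476e-01  8.95076590e-01]
 [ 6.63267566e-02  9.87607746e-01 -1.42238189e-01]
 [-9.06307787e-01 -6.93889390e-18 -4.22618262e-01]]
[[ 0.567 -0.21   0.113]
 [ 0.553 -0.298  0.113]
 [ 0.503 -0.29   0.004]
 [ 0.517 -0.202  0.004]]
block [ 0.56354553 -0.2545167   0.        ]
```

View pics/ov.png

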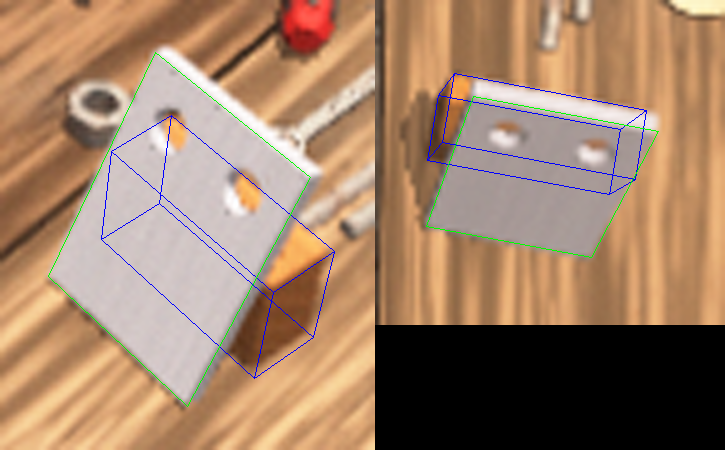

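Call:
play_rows:
  commands:
    - [-0.0268,-0.0239,0,0,0,0,0.1]
    - [-0.0268,-0.0239,0,0,0,0,0.1]
    - [-0.0268,-0.0239,0,0,0,0,0.1]
    - [-0.0268,-0.0239,0,0,0,0,0.1]
    - [-0.0268,-0.0239,0,0,0,0,0.1]
    - [-0.0268,-0.0239,0,0,0,0,0.1]
    - [-0.0268,-0.0239,0,0,0,0,0.1]
    - [-0.0268,-0.0239,0,0,0,0,0.1]
    - [-0.0268,-0.0239,0,0,0,0,0.1]
    - [-0.0268,-0.0239,0,0,0,0,0.1]
    - [-0.0268,-0.0239,0,0,0,0,0.1]
    - [-0.0268,-0.0239,0,0,0,0,0.1]
    - [-0.0268,-0.0239,0,0,0,0,0.1]
    - [-0.0268,-0.0239,0,0,0,0,0.1]
    - [-0.0268,-0.0239,0,0,0,0,0.1]
    - [-0.0268,-0.0239,0,0,0,0,0.1]
    - [-0.0268,-0.0239,0,0,0,0,0.1]
    - [-0.0268,-0.0239,0,0,0,0,0.1]
    - [-0.0268,-0.0239,0,0,0,0,0.1]
    - [-0.0268,-0.0239,0,0,0,0,0.1]
  force: 40

```text
time_s: 1.77
ee_pos: [0.5256, -0.1305, 0.2051]
eef_rot: [-3.142, -0.0, 2.768]
force: [0.8, -0.2, 0.5]
grip_width: 0.0424
grip_force: 0.0
```

Call:
play_rows:
  commands:
    - [0,0,0,0,0,7,0.1]
    - [0,0,0,0,0,7,0.1]
    - [0,0,0,0,0,7,0.1]
    - [0,0,0,0,0,7,0.1]
    - [0,0,0,0,0,7,0.1]
    - [0,0,0,0,0,7,0.1]
    - [0,0,0,0,0,7,0.1]
    - [0,0,0,0,0,7,0.1]
    - [0,0,0,0,0,7,0.1]
    - [0,0,0,0,0,7,0.1]
    - [0,0,0,0,0,7,0.1]
    - [0,0,0,0,0,0,0.1]

```text
time_s: 2.77
ee_pos: [0.5251, -0.1286, 0.2052]
eef_rot: [-3.141, -0.0, 1.418]
force: [-0.0, 0.8, 0.2]
grip_width: 0.042
grip_force: 0.0
```

```bash
cat > g.py <<'E'
from h import *
import sys
R,p=frame(0.51012,-.24603,-.1576)
def rem(goal,Rg=None):
    o=ctrl.get_obs();Rt=Ro.from_euler('xyz',o['eef_rot']).as_matrix()
    print(o['time_s'],'pos',o['ee_pos'].round(4),'q',o['qpos'].round(2),'w',round(o['grip_width'],4),'gf',o['grip_force'],'F',o['force'].round(1))
    G=R if Rg is None else Rg
    G=G[:,[1,2,0]]
    print('turn deg (tool)',np.degrees(Ro.from_matrix(Rt.T@G).as_rotvec()).round(1),'shift now-tool',(Rt.T@(goal-o['ee_pos'])).round(4),'shift in goal-tool',(G.T@(goal-o['ee_pos'])).round(4))
grip=p+R@[-.03,0,.005]; hover=grip-.09*R[:,0]
E
python3 -c "
from g import *
print(grip,hover);rem(hover)"
```

```text
[ 0.55215964 -0.25271085  0.08368079] [ 0.5897239  -0.25868048  0.16524849]
2.7667 pos [ 0.5251 -0.1286  0.2052] q [-0.31  0.28  1.55  0.    1.31 -0.16] w 0.042 gf 0.0 F [-0.   0.8  0.2]
turn deg (tool) [25.   0.1  0.3] shift now-tool [-0.1187  0.0837  0.0398] shift in goal-tool [-0.1183  0.0932  0.0006]
```

Call:
play_rows:
  commands:
    - [-0.0297,0.021,0,0,0,0,0.1]
    - [-0.0297,0.021,0,0,0,0,0.1]
    - [-0.0297,0.021,0,0,0,0,0.1]
    - [-0.0297,0.021,0,0,0,0,0.1]
    - [0,0,0,5,0,0,0.1]
    - [0,0,0,5,0,0,0.1]
    - [0,0,0,5,0,0,0.1]
    - [0,0,0,5,0,0,0.1]
    - [0,0,0,5,0,0,0.1]
    - [0,0.008,0.018,0,0,0,0.1]
    - [0,0.009,0.018,0,0,0,0.1]
    - [0,0,0,0,0,0,0.1]

```text
time_s: 3.77
ee_pos: [0.5901, -0.258, 0.1608]
eef_rot: [-2.698, -0.004, 1.428]
force: [1.2, -0.6, -0.5]
grip_width: 0.0422
grip_force: 0.0
```

```bash
python3 -c "
from g import *
rem(hover)
cv2.imwrite('pics/s1.png',cv2.resize(ctrl.camera('scene')[80:300,180:430],None,fx=2.6,fy=2.6))"
```

```text
3.7667 pos [ 0.5901 -0.258   0.1608] q [-0.42  0.84  0.85 -0.12  1.87 -0.29] w 0.0422 gf 0.0 F [ 1.2 -0.6 -0.5]
turn deg (tool) [-0.4  0.2  0.9] shift now-tool [-0.0008 -0.0022 -0.0039] shift in goal-tool [-0.0008 -0.0022 -0.0039]
```

View pics/s1.png

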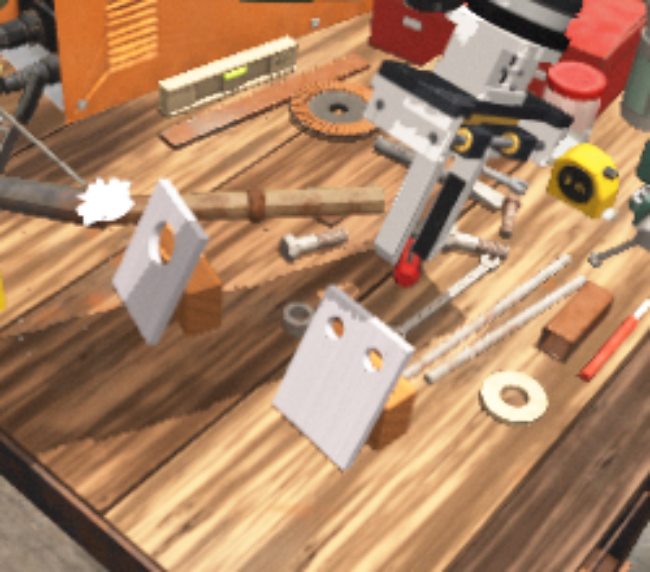

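The gripper hovers above and behind the top edge of the two-hole plate (fingertip near (405,270) in the crop), aligned with it. Now I move in and close.

Call:
play_rows:
  commands:
    - [0,-0.002,0.018,0,0,0.9,0.1]
    - [0,0,0.018,0,0,0,0.1]
    - [0,0,0.018,0,0,0,0.1]
    - [0,0,0.016,0,0,0,0.1]
    - [0,0,0.016,0,0,0,0.1]
    - [0,0,0,0,0,0,0.1]

```text
time_s: 4.32
ee_pos: [0.5522, -0.2527, 0.0877]
eef_rot: [-2.703, 0.005, 1.411]
force: [-0.8, 0.5, -1.3]
grip_width: 0.0424
grip_force: 0.0
```

```bash
python3 -c "
from g import *
rem(grip)
cv2.imwrite('pics/s2.png',cv2.resize(ctrl.camera('scene')[120:280,230:380],None,fx=3.5,fy=3.5))"
```

```text
4.3167 pos [ 0.5522 -0.2527  0.0877] q [-0.44  0.81  1.09 -0.12  1.67 -0.26] w 0.0424 gf 0.0 F [-0.8  0.5 -1.3]
turn deg (tool) [-0.1  0.2 -0.2] shift now-tool [0.     0.0017 0.0036] shift in goal-tool [0.     0.0017 0.0036]
```

View pics/s2.png

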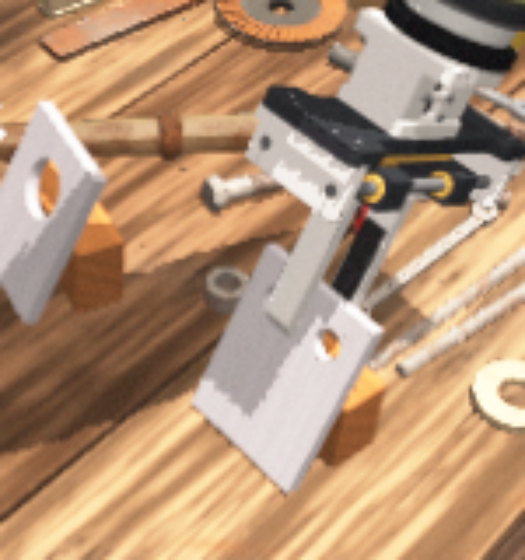

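The fingers straddle the plate's top edge at about (300,290), front and back. Closing.

Call:
play_rows:
  commands:
    - [0,0.0015,0.003,0,0,0,0.1]
    - [0,0,0,0,0,0,1]
    - [0,0,0,0,0,0,1]
    - [0,0,0,0,0,0,1]
    - [0,0,0,0,0,0,1]
    - [0,0,0,0,0,0,1]
    - [0,0,0,0,0,0,1]
  force: 40

```text
time_s: 4.95
ee_pos: [0.5534, -0.253, 0.0854]
eef_rot: [-2.705, 0.007, 1.41]
force: [-0.5, 0.5, 2.2]
grip_width: 0.0096
grip_force: 40.0
```

Call:
play_rows:
  commands:
    - [0,-0.01,0,0,0,0,1]
    - [0,-0.015,0,0,0,0,1]
    - [0,-0.02,0,0,0,0,1]
    - [0,-0.02,0,0,0,0,1]
    - [0,-0.02,0,0,0,0,1]
    - [0,-0.02,0,0,0,0,1]
    - [0,-0.015,0,0,0,0,1]
    - [0,-0.01,0,0,0,0,1]
    - [0,0,0,-5,0,0,1]
    - [0,0,0,-5,0,0,1]
    - [0,0,0,-5,0,0,1]
    - [0,0,0,-5,0,0,1]
    - [0,0,0,-5,0,0,1]
    - [0,0,0,-5,0,0,1]
    - [0,0,0,-5,0,0,1]
    - [0,0,0,-5,0,0,1]
    - [0,0,0,0,0,0,1]

```text
time_s: 6.37
ee_pos: [0.4357, -0.2332, 0.1394]
eef_rot: [2.878, 0.006, 1.409]
force: [-0.8, -0.1, -5.0]
grip_width: 0.0098
grip_force: 40.0
```

```bash
cat >> g.py <<'E'
yaw=-.1576;hh=np.array([np.cos(yaw),np.sin(yaw),0]);ll=np.array([-np.sin(yaw),np.cos(yaw),0]);bl=np.array([.5635,-.2535,0])
def st():
    o=ctrl.get_obs();Rt=Ro.from_euler('xyz',o['eef_rot']).as_matrix();e=o['ee_pos']-bl
    foot=o['ee_pos']+.09*Rt[:,2]-bl
    B=np.c_[hh,ll,[0,0,1]]
    print(o['time_s'],'q',o['qpos'].round(2),'w',round(o['grip_width'],4),'gf',o['grip_force'],'F',o['force'].round(1))
    print('tcp in block',(B.T@e).round(4),'foot',(B.T@foot).round(4),'alpha below horiz',np.degrees(np.arcsin(-Rt[2,2])).round(1),'toolx in block',(B.T@Rt[:,0]).round(3),'toolz',(B.T@Rt[:,2]).round(3))
E
python3 -c "
from g import *
st()"
```

```text
6.3667 q [-0.63  0.11  1.94  0.15  0.86 -0.55] w 0.0098 gf 39.98680427670479 F [-0.8 -0.1 -5. ]
tcp in block [-0.1294  0.      0.1394] foot [-0.1059 -0.0006  0.0525] alpha below horiz 74.9 toolx in block [ 0.004  1.    -0.006] toolz [ 0.261 -0.007 -0.965]
```

Call:
play_rows:
  commands:
    - [0,0,0,-5,0,0,1]
    - [0,0,0,-5,0,0,1]
    - [0,0,0,-5,0,0,1]
    - [0,0,0,-5,0,0,1]
    - [0,0,0,-5,0,0,1]
    - [0,0,0,-5,0,0,1]
    - [0,0,0,0,0,0,1]

```text
time_s: 6.95
ee_pos: [0.438, -0.2312, 0.1389]
eef_rot: [2.404, -0.001, 1.418]
force: [-1.0, 0.1, -5.9]
grip_width: 0.0097
grip_force: 40.0
```

```bash
python3 -c "
from g import *
st()"
```

```text
6.95 q [-0.78 -0.01  2.23  1.    0.49 -1.43] w 0.0097 gf 39.98368978500366 F [-1.   0.1 -5.9]
tcp in block [-0.1275  0.0024  0.1389] foot [-0.067   0.0027  0.0723] alpha below horiz 47.8 toolx in block [-0.005  1.     0.001] toolz [ 0.672  0.004 -0.74 ]
```

Call:
play_rows:
  commands:
    - [0,-0.0092,0.0102,0,0,0,1]
    - [0,-0.0092,0.0102,0,0,0,1]
    - [0,-0.0092,0.0102,0,0,0,1]
    - [0,-0.0092,0.0102,0,0,0,1]
    - [0,0,0,0,0,0,1]

```text
time_s: 7.37
ee_pos: [0.4385, -0.2312, 0.0829]
eef_rot: [2.41, -0.002, 1.418]
force: [-0.5, 0.9, -5.2]
grip_width: 0.0098
grip_force: 40.0
```

```bash
python3 -c "
from g import *
st()"
```

```text
7.3667 q [-0.78  0.13  2.27  1.31  0.42 -1.78] w 0.0098 gf 39.98395934700966 F [-0.5  0.9 -5.2]
tcp in block [-0.1269  0.0025  0.0829] foot [-0.0668  0.0029  0.0159] alpha below horiz 48.1 toolx in block [-0.005  1.     0.002] toolz [ 0.668  0.005 -0.744]
```

Call:
play_rows:
  commands:
    - [0,0,0.004,-3,0,0,1]
    - [0,0,0.004,-3,0,0,1]
    - [0,0,0.004,-3,0,0,1]
    - [0,0,0.004,-3,0,0,1]
    - [0,0,0.004,-3,0,0,1]
    - [0,0,0,0,0,0,1]

```text
time_s: 7.87
ee_pos: [0.4532, -0.2343, 0.0754]
eef_rot: [2.159, -0.01, 1.42]
force: [-0.6, -0.4, -5.1]
grip_width: 0.0097
grip_force: 40.0
```

```bash
python3 -c "
from g import *
st()"
```

```text
7.8667 q [-0.84  0.26  2.34  2.03  0.64 -2.55] w 0.0097 gf 39.984349608421326 F [-0.6 -0.4 -5.1]
tcp in block [-0.1119  0.0016  0.0754] foot [-0.0371  0.0026  0.0255] alpha below horiz 33.7 toolx in block [-0.006  1.     0.01 ] toolz [ 0.832  0.011 -0.555]
```

Call:
play_rows:
  commands:
    - [0,-0.0025,0.0017,1,0,0,1]
    - [0,-0.0025,0.0017,1,0,0,1]
    - [0,-0.0025,0.0017,1,0,0,1]
    - [0,-0.0025,0.0017,0.5,0,0,1]
    - [0,0,0,0,0,0,1]

```text
time_s: 8.28
ee_pos: [0.4526, -0.2348, 0.0637]
eef_rot: [2.222, -0.003, 1.419]
force: [0.4, -0.2, -4.6]
grip_width: 0.0096
grip_force: 40.0
```

```bash
python3 -c "
from g import *
st()
cv2.imwrite('pics/s3.png',cv2.resize(ctrl.camera('scene')[120:320,200:380],None,fx=2.8,fy=2.8))"
```

```text
8.2833 q [-0.82  0.27  2.32  1.98  0.57 -2.49] w 0.0096 gf 39.9842494726181 F [ 0.4 -0.2 -4.6]
tcp in block [-0.1125  0.001   0.0637] foot [-0.0409  0.0016  0.0092] alpha below horiz 37.3 toolx in block [-0.006  1.     0.003] toolz [ 0.796  0.007 -0.606]
```

View pics/s3.png

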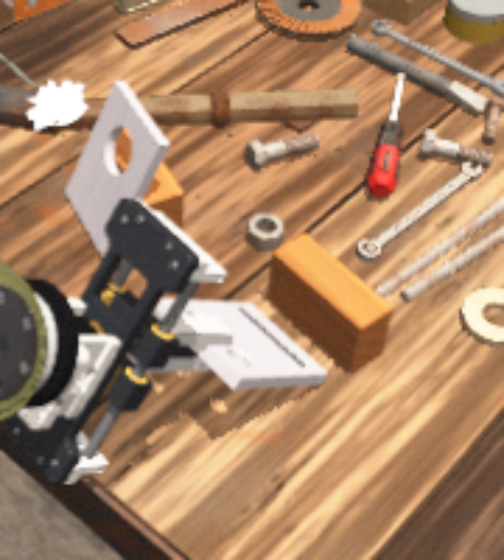

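The plate is held weld side up with its foot just above the bench, in line with the block. I lower the last 5 mm, then open in steps so the lower finger lets it down.

Call:
play_rows:
  commands:
    - [0,-0.002,0.0015,0,0,0,1]
    - [0,-0.002,0.0015,0,0,0,1]
    - [0,0,0,0,0,0,0.75]
    - [0,0,0,0,0,0,0.6]
    - [0,0,0,0,0,0,0.45]
    - [0,0,0,0,0,0,0.3]
    - [0,0,0,0,0,0,0.15]
    - [0,0,0,0,0,0,0]
    - [0,0,0,0,0,0,-0.15]
    - [0,0,0,0,0,0,-0.3]
    - [0,0,0,0,0,0,-0.45]
    - [0,0,0,0,0,0,-0.6]
    - [0,0,0,0,0,0,-0.75]
    - [0,0,0,0,0,0,-0.75]

```text
time_s: 9.5
ee_pos: [0.4521, -0.2349, 0.0585]
eef_rot: [2.221, -0.004, 1.418]
force: [-0.7, 1.2, -2.5]
grip_width: 0.0808
grip_force: 0.9
```

```bash
python3 -c "
from g import *
st()
cv2.imwrite('pics/s4.png',cv2.resize(ctrl.camera('scene')[120:320,200:380],None,fx=2.8,fy=2.8))"
```

```text
9.5 q [-0.82  0.28  2.32  2.    0.58 -2.52] w 0.0808 gf 0.9344950667582452 F [-0.7  1.2 -2.5]
tcp in block [-0.1129  0.0009  0.0585] foot [-0.0413  0.0015  0.0041] alpha below horiz 37.2 toolx in block [-0.005  1.     0.004] toolz [ 0.796  0.006 -0.605]
```

View pics/s4.png

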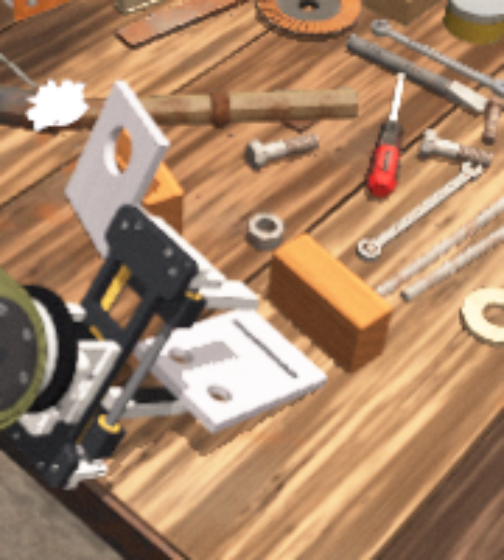

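The plate is lying at about 15° on the lower finger, weld up. I withdraw the finger horizontally toward the robot.

Call:
play_rows:
  commands:
    - [0,-0.006,-0.008,0.5,0,0,-0.75]
    - [0,-0.006,-0.008,0.5,0,0,-0.75]
    - [0,-0.006,-0.008,0.5,0,0,-0.75]
    - [0,-0.006,-0.008,0.5,0,0,-0.75]
    - [0,-0.006,-0.008,0.5,0,0,-0.75]
    - [0,-0.006,-0.008,0.5,0,0,-0.75]
    - [0,0,0,0,0,0,-0.75]

```text
time_s: 10.13
ee_pos: [0.3922, -0.2258, 0.0605]
eef_rot: [2.273, -0.003, 1.418]
force: [-0.1, 0.0, -0.6]
grip_width: 0.0824
grip_force: 0.0
```

```bash
python3 -c "
from g import *
st()
cv2.imwrite('pics/s5.png',cv2.resize(ctrl.camera('scene')[120:320,200:380],None,fx=2.8,fy=2.8))"
```

```text
10.1333 q [-0.94  0.17  2.43  1.8   0.59 -2.41] w 0.0824 gf 0.0 F [-0.1  0.  -0.6]
tcp in block [-0.1736  0.0005  0.0605] foot [-0.1049  0.001   0.0024] alpha below horiz 40.2 toolx in block [-0.005  1.     0.003] toolz [ 0.763  0.006 -0.646]
```

View pics/s5.png

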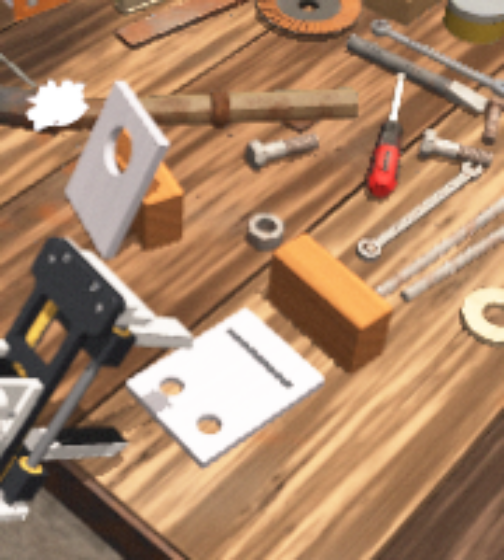

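Call:
play_rows:
  commands:
    - [0,0,-0.012,0,0,0,-0.75]
    - [0,0,-0.012,0,0,0,-0.75]
    - [0,0,0,0,0,0,-0.75]
    - [0,0,0,0,0,0,-0.75]

```text
time_s: 10.52
ee_pos: [0.3753, -0.2237, 0.0762]
eef_rot: [2.272, -0.002, 1.418]
force: [0.5, -0.3, 0.3]
grip_width: 0.0823
grip_force: 0.0
```

```bash
python3 -c "
from g import *
U=np.array([[247,310],[323,380],[205,462],[128,383]])/2.8+[200,120]
B=np.c_[hh,ll,[0,0,1]]
f=lambda v:(proj('scene',[[bl+B@[v[0]+sx*.06*np.cos(v[2])-sy*.045*np.sin(v[2]),v[1]+sx*.06*np.sin(v[2])+sy*.045*np.cos(v[2]),.01]] for sx,sy in((1,1),(1,-1),(-1,-1),(-1,1))])-U).ravel()
r=least_squares(f,[-.1,0,0]);print(r.x,r.fun.round(1));st()"
```

```text
[-1.01174530e-01 -9.36453479e-05  1.28968345e-02] [-0.1 -0.6  0.9 -0.2 -0.4  0.5 -0.4  0. ]
10.5167 q [-0.99  0.09  2.46  1.68  0.61 -2.32] w 0.0823 gf 0.0 F [ 0.5 -0.3  0.3]
tcp in block [-1.906e-01 -1.000e-04  7.620e-02] foot [-0.1218  0.0004  0.0182] alpha below horiz 40.2 toolx in block [-0.004  1.     0.002] toolz [ 0.764  0.005 -0.645]
```

The plate is flat, centred 0 mm off the block's line, 101 mm in front of it and turned 0.7°.

```bash
python3 -c "
from station import ctrl
print(ctrl.hand_in())"
```

```text
the job is handed in; nothing more can be done
None
```

The two-hole plate lies flat with its weld up, on the block's centre line and about 101 mm in front of its block's centre. The one-hole plate was never touched and still leans as it was. The job is handed in; no verdict came back.

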